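# Slide the bench anvil into its ratchet mount and lock it

### The arm

A 7-joint arm with a two-finger parallel gripper is mounted at the origin on the work surface. World frame = base frame: x ahead of the robot, y to its left, z up, the work surface at z = 0. Lengths are in mm, angles in rad, forces in N, time in s.
With the tool pointing down it reaches from about 425 to 975 mm from the base axis. Payload 16.7 kg.
Tool frame: the origin (TCP) lies at the very end of the fingers, on their centre line; the grasp point (between the pads) lies r.tcp_to_grasp behind it (r.tcp_to_grasp is the distance from the TCP to the grasp point, in mm); z points along the fingers, y is the line along which they close (so a half turn about z gives the same grasp; the last joint's range is limited). The gripper opens to 85 mm and grips with 20 to 120 N. Pads are 22 mm wide; open, the fingers measure 114 mm over their backs; the gripper's body (76 mm by 85 mm) begins 54 mm behind the grasp point. The pads swing forward as they close: fully open they stand 13 mm farther back than shut.
Start: joints at [-1.448, 0.426, 0.074, 1.606, -0.034, 1.111, -0.067], TCP at [181.221, 650.181, 231.302] pointing down, gripper open.
Joint ranges: [-2.85, 2.85], [-0.5, 2.14], [-1.23, 1.37], [0.21, 2.46], [-1.02, 4.16], [0.16, 2.05], [-2.73, 2.73]. Speed limits (rad/s): [1.89, 1.89, 2.39, 2.39, 3.01, 3.01, 3.01].

### API

Orientations are given as a unit quaternion [w, x, y, z].
In Python, from workcell import r gives the robot as it stands.
- The arm moves only by the tool carry_out, never from a script. Its argument "steps" is a list of rows, each an object of numbers: "wx", "wy", "wz": the turn, a rotation vector about the world's x, y, z in rad; "tx", "ty", "tz": the shift along the world's x, y, z in m; "grip": the opening in per cent of the stroke, from 0 (shut) to 100 (fully open). In form: [{"wx": .., "wy": .., "wz": .., "tx": .., "ty": .., "tz": .., "grip": ..}, ...]. A call has 1 to 12 rows; each row shifts and turns the commanded pose from where the row before left it; what a row does not reach is not made up. A row lasts 1/8 s, in which the tool goes at most 62.5 mm and 10.7 degrees, less where a joint would pass 70% of its speed; a pose out of reach is approached as far as the arm can. A call is refused whole if a number of a shift passes 0.0625 or a number of a turn 0.188, either way. A call with a gripper value outside its range is refused whole. The fingers move at their own pace and stop on an object; "newtons" is the grip in N (left out, the last holds). Time passes only in rows, so rows that do not move let the fingers close. It gives the time, the measured TCP pose, the force, the opening and the grip force at its end, in the units of the state.
- r.read_state(): the state, without advancing time (a new reading comes with each control period).
- r.get_image(name): name is "scene" or "top" or "wrist"; returns (picture, depth): 400x640x3 uint8, red, green, blue; 400x640 float32, mm along the optical axis (not along the pixel's ray), 0 where there is no reading.
- r.camera_model(name): a dict with "vertical_fov" (degrees; the focal length in pixels is half the picture's height over the tangent of half this angle, whatever the lens; pixels are square), "cx", "cy" (the principal point, pixels), "R" (3x3) and "t" (3): a world point X has camera coordinates R X + t. Camera axes: x right, y down, z forward; pixel columns grow to the right and rows downward; lengths in mm; the calibration is good to about 2 mm. A picture is of the moment at which its call begins: read the wrist's pose just before it. camera_model takes no time and is no camera call; for the wrist camera it gives the pose at the moment of the call.
- r.job_done(): hands the job in; it is judged then, once.
Trained networks look in the newest picture that a camera, given by its name, has taken for a name from the list of things; names that differ only in an ending like _2 or _b are one class to them, and where a whole thing is asked for, a point or a joint stands for the part that bears it (a point fixed in the world has none). Each returns a list of dicts, best first, with "p" (0 to 1); they miss things now and then, are a little off and sometimes report something else, mostly with a low value. They report only what shows in the picture. A call takes as long as a camera call. They do not tell look-alikes from the thing itself.
- r.search_frame(camera, label): "box" ([left, top, width, height] in pixels, round what is visible of it).
- r.silhouettes(camera, label): "pixels" (400x640 bool, what is visible of it) and "box" ([left, top, width, height] in pixels, round what is visible of it).
- r.pinpoint(camera, label): "centre" ([column, row] in pixels: a listed point, or the origin of a listed thing).
The state is a dict: "time": time; "joint_positions": joint angles; "joint_vel": joint speeds; "tau": joint torques, N m; "tool_pos": TCP position; "tcp_rot": TCP orientation; "force": force on the tool from outside, world axes, zero at the start; "wrist_torque": the same for the moment, N m; "gripper_width": opening from 0.0 (shut) to 1.0 (fully open); "finger_force": force on a finger pad.
Only numpy, scipy, OpenCV 4.12 (cv2) and the standard library are available. Lean on these libraries where they do the work, as an engineer would, in place of code of your own. Each camera call takes 0.05 s, during which the arm holds its last target. There are 200 camera calls.

### The job

Slide the small anvil's shoe, forked end first, into the quick-change mount on the bench until the sprung pawl clicks back in behind the shoe's shoulder and the shoe is fully home. Then run the winged lock nut down, clockwise, until it comes up tight, and let go. Leave the other loose things on the bench where they are.

Things in the scene. Friction and masses are not known exactly. Their poses are not given: they have to be found in the camera images.
- anvil (a point): Centre of a small steel anvil fixed on a flat aluminium shoe (loose, about 0.6 kg). x points along the shoe to its forked end, z up. From here, mm: flat parallel sides at y +-15 to grip; block 36 long in x, its head 46; top 24 above, shoe's underside 34 below. A small horn points to -x, ending at x -60, z 4 to 24.
- shoe_front (a point): Centre of the shoe's front (forked) edge, at its mid-thickness, 96 mm ahead (+x) of the anvil's centre; same axes. The shoe is 10 mm thick, 125 mm long: from here back, a head 64 mm wide for 65 mm, ending in square shoulders that face back, then a tail 36 mm wide, 60 mm long, under the anvil. The head has an open slot 26 mm wide and 38 mm deep in front.
- mount: Fixed quick-change mount: steel base plate 6 mm thick, x -190 to +76 mm, y +-56, with an aluminium guide on its far part. Origin on the bench (z 0) on the centre line; +x is the way in, y to its left. The shoe slides along +x on the plate's top. Fully home, fork against the end stop, the anvil's centre is at x -36, y 0, z 40 mm. Set it down on the bare apron first, anvil's centre about x -175.
- mount_mouth (a point): Middle of the guide's roofed mouth, at x 10, z 12 mm of the mount, same axes. In the mount's frame, mm: channel walls at y +-34, up to z 18 (left from x 4, right from x -62 with a flared lead-in from x -92); two gibs roof it, z 18 to 24, x 10 to 64, leaving the slot y +-22 between them; end stop face at x 60.
- pawl (a joint): Steel pawl at the left of the mount's mouth, rad: 0 closed (held in by its spring), about 0.25 when the shoe's head pushes it out. It yields to a shoe pushed along +x (about 3 to 10 N) and snaps in behind the head's left shoulder once the anvil's centre is past about x -39 mm of the mount. It then blocks the return, with some 4 mm of play.
- pawl_tip (a point): Free tip of the pawl, at x -11, y 25, z 12 mm of the mount when closed. The pawl is a bar 9 mm wide and 10 mm tall (z 7 to 17 mm) from a vertical pivot at x -56, y 44 (pin to z 21 mm), slanting in and forward to this tip.
- locknut (a joint): Turn of the winged lock nut on the mount's fixed vertical stud, rad: grows clockwise seen from above, starts somewhere between 0.1 and 0.6, tight at its stop at 1.4. It sinks 3 mm per rad (coarse thread), friction about 0.08 N m. Before it is run down there are at least 2 mm between it and the shoe's fork, which passes beneath it round the stud.
- locknut_wing (a point): Centre of the lock nut's upright wing, a steel blade 52 mm long along this point's x axis, 12 mm thick in y, 34 mm tall (17 mm up and down from here), on the stud's axis at x 40, y 0 of the mount, about 48 to 51 mm above the bench. Below the blade is the round nut, 40 mm across, 14 mm high. A 10 mm stud end may stand a few mm out of the blade's top.
- bench_block: Bystander: plain steel block 60 x 60 x 26 mm, origin at its underside.
- ring_mandrel: Bystander: upright dark steel cone, foot 52 mm across, 95 mm tall, origin at its underside.
- punch_cup: Bystander: open metal cup 72 mm across, 70 mm tall, origin at its underside.
- wax_jar: Bystander: jar 64 mm across, 85 mm tall, origin at its underside.
- oil_tin: Bystander: closed tin 60 mm across, 100 mm tall, origin at its underside.
- mallet: Bystander: hammer 220 mm long, lying.
- driver: Bystander: screwdriver 190 mm long, lying.
There are look-alikes about, which are no part of the job. Leave any brown look-alike of the part that bears anvil alone.

How it is judged:
By the outcome, as a careful person would: the job done as asked, in the order asked, and still so for the second after the job is handed in, with the robot touching nothing.
It also fails if it takes over 61 s, if anything falls off the work surface, if the arm or the gripper's body presses on something with over 40 N, if the wrist force passes 120 N, or if a joint passes its speed limit or range.

## Working session

There is one attempt and no reset: what is moved stays moved. The work goes in short steps, Python scripts to look and compute and a tool call to move; the robot and the scene stay as the last step left them, time stands still between calls to the robot, and variables do not carry over. Pictures are saved under pics/ and viewed, at most 10 in all, crops included, and the job is handed in when it is done.

Besides the shell and the picture viewer there is one more tool, called after "Request:" by a JSON object that holds its "api" and its "payload", one argument or row to a line. carry_out: Moves the arm, as the interface text tells. Its arguments: {"type":"object","properties":{"steps":{"type":"array","items":{"type":"object","properties":{"wx":{"type":"number"},"wy":{"type":"number"},"wz":{"type":"number"},"tx":{"type":"number"},"ty":{"type":"number"},"tz":{"type":"number"},"grip":{"type":"number"}}}},"newtons":{"type":"number"}},"required":["steps"]}

```bash
mkdir -p pics; ls; cat > h.py <<'E'
import numpy as np, cv2
from workcell import r
def cam(n):
    c=r.camera_model(n); f=200/np.tan(np.radians(c["vertical_fov"])/2)
    return f,c["cx"],c["cy"],np.array(c["R"]),np.array(c["t"])
def world(n,px,depth,m=None):
    f,cx,cy,R,t=m or cam(n); u,v=px
    return R.T@(np.array([(u-cx)/f*depth,(v-cy)/f*depth,depth])-t)
def at_z(n,px,z,m=None):
    f,cx,cy,R,t=m or cam(n); u,v=px
    d=R.T@np.array([(u-cx)/f,(v-cy)/f,1]); o=-R.T@t
    return o+d*(z-o[2])/d[2]
def save(n,img,box=None,s=1):
    if box: x,y,w,h=box; img=img[y:y+h,x:x+w]
    img=cv2.resize(img,None,fx=s,fy=s,interpolation=cv2.INTER_CUBIC)
    cv2.imwrite("pics/"+n,img[:,:,::-1])
E
python3 - <<'E'
from h import *
np.set_printoptions(precision=1,suppress=True)
print(r.tcp_to_grasp)
im,d=r.get_image("top"); save("top.png",im)
np.save("topd.npy",d)
for l,z in [("anvil",40),("shoe_front",11 if 0 else 5),("mount",0),("mount_mouth",12),("pawl_tip",12),("locknut_wing",50),("bench_block",26),("ring_mandrel",95),("punch_cup",70),("wax_jar",85),("oil_tin",100),("mallet",20),("driver",15)]:
    for q in r.pinpoint("top",l)[:3]:
        print(l,round(q["p"],2),np.array(q["centre"]),at_z("top",q["centre"],z))
s=r.read_state(); print(s)
E
```

```text
pics
18.700000000000003
anvil 0.92 [408.9 278.7] [ 290.5 -372.2   40. ]
anvil 0.58 [405.4 212.7] [ 491.6 -367.8   40. ]
anvil 0.56 [346.9 242.1] [ 398.4 -186.2   40. ]
shoe_front 0.78 [390.5 305.6] [ 210.6 -320.5    5. ]
shoe_front 0.66 [319.8 250.5] [ 375.2 -103.7    5. ]
shoe_front 0.59 [375.1 226.4] [ 452.9 -277.5    5. ]
mount 0.68 [257.1 172.8] [625.3 103.1   0. ]
mount 0.33 [246.3 238.4] [411.2 128.    0. ]
mount_mouth 0.75 [247.8 171.6] [625.6 131.4  12. ]
pawl_tip 0.59 [253.4 177.1] [607.5 112.6  12. ]
bench_block 0.79 [245.4 235.5] [417.  126.7  26. ]
bench_block 0.68 [408.1 210.7] [ 500.6 -379.2   26. ]
ring_mandrel 0.74 [207.4 223.6] [442.4 228.4  95. ]
punch_cup 0.74 [281.1 231.3] [425.3  12.8  70. ]
punch_cup 0.46 [458.9 201.1] [ 523.9 -526.4   70. ]
wax_jar 0.85 [378.4 157.8] [ 654.2 -281.    85. ]
oil_tin 0.94 [167.3 191.3] [537.6 353.1 100. ]
mallet 0.83 [460.7 200.4] [ 536.8 -548.3   20. ]
driver 0.51 [340.  130.9] [ 767.1 -165.6   15. ]
{'time': 0.7, 'joint_positions': array([-1.4,  0.4,  0.1,  1.6, -0. ,  1.1, -0.1]), 'joint_vel': array([-0., -0., -0., -0.,  0.,  0., -0.]), 'tau': array([ -0. , -94.9,   3.8, -46.4,   0. ,   0. ,  -0. ]), 'tool_pos': array([181.2, 650.2, 231.3]), 'tcp_rot': array([-0. ,  0.1,  1. , -0. ]), 'force': array([ 0.1, -1.3,  0.3]), 'wrist_torque': array([-0. , -0.1, -0. ]), 'finger_force': 0.0, 'gripper_width': 0.9971063693499184}
```

```bash
python3 - <<'E'
from h import *
im,d=r.get_image("top"); save("top2.png",im,(130,100,360,240),2.2)
im,d=r.get_image("scene"); save("scene.png",im,None,1.25)
E
```

```text
(no output)
```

View pics/top2.png

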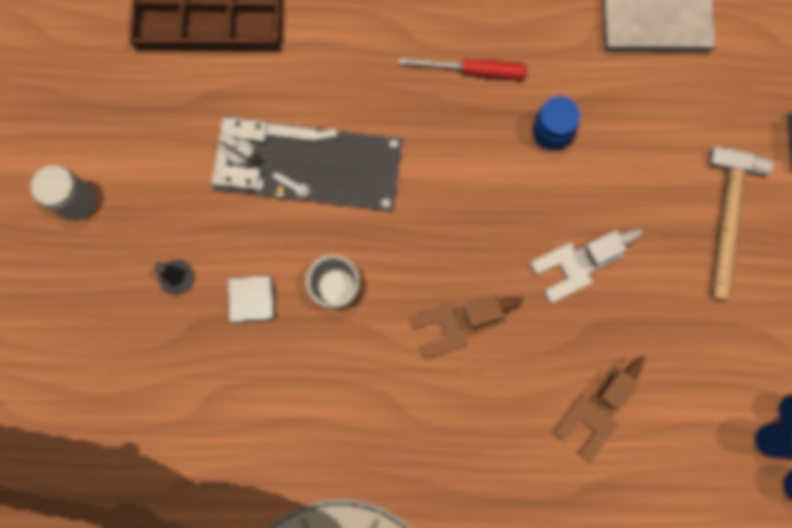

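View pics/scene.png

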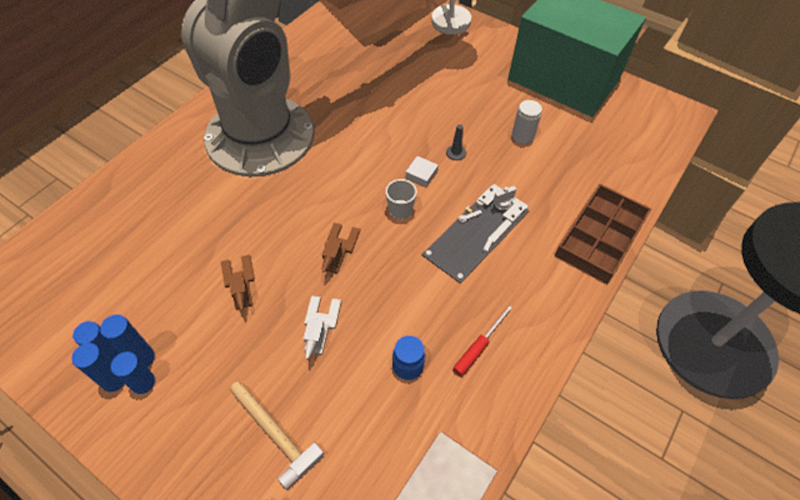

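The anvil look-alikes in the top camera are at about (409,279) and (347,242), both brown, and (405,213), which is silver. Only the silver one fits the steel anvil on an aluminium shoe. I'll go past the mount for a wrist view, then confirm the silver one in a crop.

Request:
{"api": "carry_out", "payload": {
  "steps": [
    {"tx":0.034,"ty":-0.046,"tz":0.012,"wz":-0.09},
    {"tx":0.034,"ty":-0.046,"tz":0.012,"wz":-0.09},
    {"tx":0.034,"ty":-0.046,"tz":0.012,"wz":-0.09},
    {"tx":0.034,"ty":-0.046,"tz":0.012,"wz":-0.09},
    {"tx":0.034,"ty":-0.046,"tz":0.012,"wz":-0.09},
    {"tx":0.034,"ty":-0.046,"tz":0.012,"wz":-0.09},
    {"tx":0.034,"ty":-0.046,"tz":0.012,"wz":-0.09},
    {"tx":0.034,"ty":-0.046,"tz":0.012,"wz":-0.09},
    {"tx":0.034,"ty":-0.046,"tz":0.012,"wz":-0.09},
    {"tx":0.034,"ty":-0.046,"tz":0.012,"wz":-0.09},
    {"tx":0.034,"ty":-0.046,"tz":0.012,"wz":-0.09},
    {"tx":0.01,"ty":-0.02}
  ]
}}

```text
invalid input
```

```bash
cat >> h.py <<'E'
from scipy.spatial.transform import Rotation as Ro
def st():
    s=r.read_state(); q=s["tcp_rot"]; R=Ro.from_quat([q[1],q[2],q[3],q[0]]).as_matrix()
    print("t",round(s["time"],2),"tcp",s["tool_pos"].round(1),"yhead",np.degrees(np.arctan2(R[1,1],R[0,1])).round(2),"z",R[:,2].round(3),"F",s["force"].round(1),"M",s["wrist_torque"].round(2),"g",round(s["gripper_width"],3),round(s["finger_force"],1),"j",s["joint_positions"].round(2))
E
python3 - <<'E'
from h import *
st(); m=cam("wrist"); im,d=r.get_image("wrist"); save("w1.png",im)
print(m[0],(-m[3].T@m[4]).round(1),m[3][2].round(3))
np.savez("w1.npz",im=im,d=d,f=m[0],cx=m[1],cy=m[2],R=m[3],t=m[4])
for l,z in [("mount",0),("mount_mouth",12),("pawl_tip",12),("locknut_wing",50)]:
    for q in r.pinpoint("wrist",l)[:2]: print(l,round(q["p"],2),np.array(q["centre"]).round(1),at_z("wrist",q["centre"],z,m).round(1))
E
```

```text
t 0.8 tcp [181.2 650.2 231.3] yhead 74.43 z [-0.  0. -1.] F [ 0.4  0.6 -0.2] M [-0.04  0.03 -0.03] g 1.001 0.0 j [-1.45  0.43  0.07  1.61 -0.03  1.11 -0.07]
283.94447635541667 [ 99.9 672.3 375.1] [ 0.314 -0.088 -0.945]
```

View pics/w1.png

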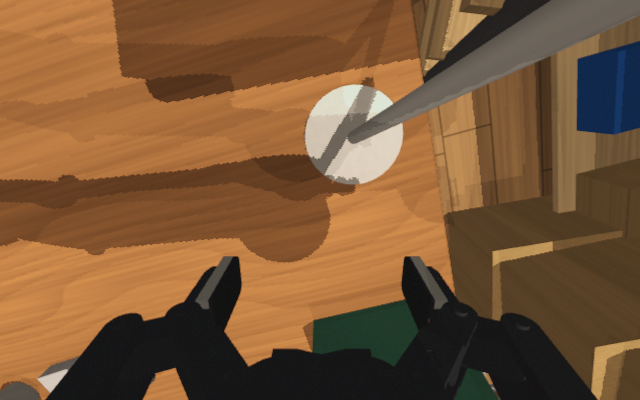

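Request:
{"api": "carry_out", "payload": {
  "steps": [
    {"wx":0,"wy":0,"wz":-0.09,"tx":0.034,"ty":-0.046,"tz":0.006,"grip":100},
    {"wx":0,"wy":0,"wz":-0.09,"tx":0.034,"ty":-0.046,"tz":0.006,"grip":100},
    {"wx":0,"wy":0,"wz":-0.09,"tx":0.034,"ty":-0.046,"tz":0.006,"grip":100},
    {"wx":0,"wy":0,"wz":-0.09,"tx":0.034,"ty":-0.046,"tz":0.006,"grip":100},
    {"wx":0,"wy":0,"wz":-0.09,"tx":0.034,"ty":-0.046,"tz":0.006,"grip":100},
    {"wx":0,"wy":0,"wz":-0.09,"tx":0.034,"ty":-0.046,"tz":0.006,"grip":100},
    {"wx":0,"wy":0,"wz":-0.09,"tx":0.034,"ty":-0.046,"tz":0.006,"grip":100},
    {"wx":0,"wy":0,"wz":-0.09,"tx":0.034,"ty":-0.046,"tz":0.006,"grip":100},
    {"wx":0,"wy":0,"wz":-0.09,"tx":0.034,"ty":-0.046,"tz":0.006,"grip":100},
    {"wx":0,"wy":0,"wz":-0.09,"tx":0.034,"ty":-0.046,"tz":0.006,"grip":100},
    {"wx":0,"wy":0,"wz":0,"tx":0.034,"ty":-0.046,"tz":0.0,"grip":100},
    {"wx":0,"wy":0,"wz":0,"tx":0.034,"ty":-0.046,"tz":0.0,"grip":100}
  ],
  "newtons": 60
}}

```text
time: 2.55
tool_pos: [590.2, 96.8, 291.7]
tcp_rot: [0.0, 0.553, 0.833, 0.0]
force: [0.7, 1.1, -0.1]
gripper_width: 1.001
finger_force: 0.0
```

```bash
cat > look.py <<'E'
import sys
from h import *
st(); m=cam("wrist"); im,d=r.get_image("wrist"); n=sys.argv[1]; save(n+".png",im)
np.savez(n+".npz",im=im,d=d,f=m[0],cx=m[1],cy=m[2],R=m[3],t=m[4])
for a in sys.argv[2:]:
    l,z=a.split(":")
    for q in r.pinpoint("wrist",l)[:2]: print(l,round(q["p"],2),np.array(q["centre"]).round(1),at_z("wrist",q["centre"],float(z),m).round(1))
E
python3 look.py w2 mount:0 mount_mouth:12 pawl_tip:12 locknut_wing:50
```

```text
t 2.55 tcp [590.2  96.8 291.7] yhead 22.88 z [ 0.001  0.001 -1.   ] F [ 0.7  1.1 -0.1] M [ 0.05  0.01 -0.02] g 1.001 0.0 j [-0.72  0.28  0.56  1.74 -0.16  1.17  0.28]
mount 0.88 [346.9 155.6] [624.4 116.9   0. ]
mount_mouth 0.83 [354.5 149.7] [629.3 130.9  12. ]
pawl_tip 0.82 [330.3 155.3] [599.4 109.2  12. ]
locknut_wing 0.85 [367.8 135.1] [630.9 159.2  50. ]
```

View pics/w2.png

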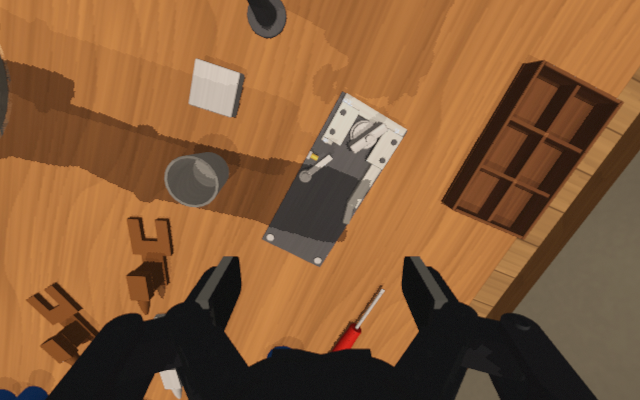

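The mount's plate corners are at about (262,238), (320,265), (343,92) and (407,130), with the pawl at (315,165) and the wing at (370,132). I'll fit the mount pose.

```bash
python3 - <<'E'
from h import *
D=np.load("w2.npz"); m=(D['f'],D['cx'],D['cy'],D['R'],D['t'])
C=np.array([[262,238],[320,265],[343,92],[407,130]])
P=np.array([at_z("wrist",c,6,m)[:2] for c in C]); print(P.round(1))
print(np.linalg.norm(P[0]-P[1]),np.linalg.norm(P[2]-P[3]),np.linalg.norm(P[0]-P[2]),np.linalg.norm(P[1]-P[3]))
# mean axis & centre (frame plate -190..76 ; left +56)
M=np.array([[-190,56],[-190,-56],[76,56],[76,-56]],float)
def fit(M,P):
    a,b=M-M.mean(0),P-P.mean(0); th=np.arctan2((a[:,0]*b[:,1]-a[:,1]*b[:,0]).sum(),(a*b).sum())
    R=np.array([[np.cos(th),-np.sin(th)],[np.sin(th),np.cos(th)]]); o=P.mean(0)-R@M.mean(0)
    return th,o,P-(M@R.T+o)
th,o,e=fit(M,P); print(np.degrees(th),o,e.round(1))
# plane sanity: depth heights
d=D['d']
for c in [(300,220),(290,235),(330,215),(240,250)]: print(c,world("w",c,d[c[1],c[0]],m).round(1))
# edge-based refinement: crop enlarged
# wing heading from depth: points with z 45..70 near stud
vv,uu=np.mgrid[80:180,320:430]; dd=d[80:180,320:430]
f,cx,cy,R,t=m
X=np.stack([(uu-cx)/f*dd,(vv-cy)/f*dd,dd],-1)-t; W=X@R
k=(W[...,2]>56)&(W[...,2]<72)&(dd>0); Q=W[k]; print(k.sum(),Q.mean(0),Q[:,2].max())
u,s,v=np.linalg.svd(Q[:,:2]-Q[:,:2].mean(0)); print("wing head",np.degrees(np.arctan2(v[0,1],v[0,0])),s/np.sqrt(k.sum()))
E
```

```text
[[550.1 -64.1]
 [660.  -74.2]
 [580.7 197.7]
 [689.3 186.7]]
110.35140952690416 109.16235327652606 263.6003585115181 262.5438574421491
83.61565468479715 [626.36021978 118.20710503] [[ 0.5  0.3]
 [-0.9  2.7]
 [ 1.5 -2.2]
 [-1.2 -0.8]]
(300, 220) [596.7  -8.4   6.7]
(290, 235) [591.3 -40.2   6.8]
(330, 215) [638.5  18.7   6.6]
(240, 250) [ 522.6 -103.2    1.2]
385 [629.62136145 158.21658379  66.77993416] 71.8617570727184
wing head -121.16830674174984 [15.74856795  3.72436483]
```

Request:
{"api": "carry_out", "payload": {
  "steps": [
    {"wx":0,"wy":0,"wz":0,"tx":-0.012,"ty":-0.058,"tz":-0.01,"grip":100},
    {"wx":0,"wy":0,"wz":0,"tx":-0.012,"ty":-0.058,"tz":-0.01,"grip":100},
    {"wx":0,"wy":0,"wz":0,"tx":-0.012,"ty":-0.058,"tz":-0.01,"grip":100},
    {"wx":0,"wy":0,"wz":0,"tx":-0.012,"ty":-0.058,"tz":-0.01,"grip":100},
    {"wx":0,"wy":0,"wz":0,"tx":-0.012,"ty":-0.058,"tz":-0.01,"grip":100},
    {"wx":0,"wy":0,"wz":0,"tx":-0.012,"ty":-0.058,"tz":-0.01,"grip":100},
    {"wx":0,"wy":0,"wz":0,"tx":-0.012,"ty":-0.058,"tz":-0.01,"grip":100},
    {"wx":0,"wy":0,"wz":0,"tx":-0.012,"ty":-0.058,"tz":-0.01,"grip":100}
  ]
}}

```text
time: 3.8
tool_pos: [493.8, -365.6, 211.1]
tcp_rot: [0.0, 0.552, 0.834, 0.001]
force: [-0.1, 1.0, 0.1]
gripper_width: 1.0
finger_force: 0.0
```

```bash
python3 look.py w3 anvil:34 shoe_front:5
python3 - <<'E'
from h import *
im=cv2.imread("pics/w3.png")[:,:,::-1]; save("w3c.png",im,(220,60,200,220),2.5)
E
```

```text
t 3.8 tcp [ 493.8 -365.6  211.1] yhead 23.04 z [ 0.001  0.001 -1.   ] F [-0.1  1.   0.1] M [ 0.06 -0.02  0.02] g 1.0 0.0 j [ 0.    0.41  0.7   1.8  -0.31  1.04  1.22]
anvil 0.82 [150.2 115.9] [ 295.8 -374.8   34. ]
anvil 0.57 [321.3 174.3] [ 492.  -361.9   34. ]
shoe_front 0.9 [311.3  85.6] [ 443.5 -277.1    5. ]
shoe_front 0.76 [101.1  36.2] [ 214.2 -320.6    5. ]
```

View pics/w3c.png

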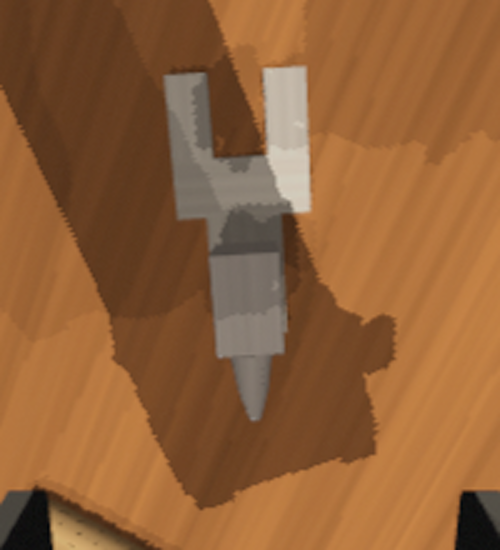

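The silver one is grey metal throughout (fork tips at about y=70 in the crop, horn tip at (256,418)), so it is the right one. I'll work out its pose from the edges.

```bash
python3 - <<'E'
from h import *
D=np.load("w3.npz"); m=(D['f'],D['cx'],D['cy'],D['R'],D['t'])
p=lambda x,y,z: at_z("w",(220+x/2.5-.3,60+y/2.5-.3),z,m)[:2]
M=np.array([[96,32],[96,-32],[31,32],[31,-32],[96,13],[96,-13],[18,15],[-18,15],[-18,-15],[18,-15]],float)
P=np.array([p(165,75,10),p(306,67,10),p(177,218,10),p(310,212,10),p(207,73,10),p(264,69,10),p(210,253,58),p(217,356,58),p(284,353,58),p(279,250,58)])
def fit(M,P):
    a,b=M-M.mean(0),P-P.mean(0); th=np.arctan2((a[:,0]*b[:,1]-a[:,1]*b[:,0]).sum(),(a*b).sum())
    R=np.array([[np.cos(th),-np.sin(th)],[np.sin(th),np.cos(th)]]); o=P.mean(0)-R@M.mean(0)
    return th,o,(P-(M@R.T+o))@R
for s in (slice(0,6),slice(6,10),slice(0,10)):
    th,o,e=fit(M[s],P[s]); print(np.degrees(th).round(2),o.round(1)); 
print(e.round(1))
f,cx,cy,R,t=m; d=D['d']
for q in [(248,300),(285,180),(187,180),(250,230)]:
    u,v=int(220+q[0]/2.5),int(60+q[1]/2.5); print(q,world("w",(u,v),d[v,u],m).round(1))
E
```

```text
115.98 [ 489.4 -364.8]
115.98 [ 490.2 -364.8]
116.25 [ 489.9 -364.7]
[[ 0.1  0. ]
 [-0.   0.1]
 [ 0.6  0.4]
 [-0.1  0.2]
 [-0.1 -0. ]
 [ 0.2  0.1]
 [ 5.1 -0.7]
 [-5.2 -0.3]
 [-5.4 -0. ]
 [ 4.7  0.2]]
(248, 300) [ 489.7 -362.9   59.1]
(285, 180) [ 487.9 -313.9   11.5]
(187, 180) [ 444.4 -332.6   10.1]
(250, 230) [ 482.  -342.2   11.3]
```

Request:
{"api": "carry_out", "payload": {
  "steps": [
    {"wx":0,"wy":0,"wz":0.051,"tx":-0.004,"ty":0.001,"tz":-0.055,"grip":100},
    {"wx":0,"wy":0,"wz":0,"tx":0,"ty":0,"tz":-0.055,"grip":100},
    {"wx":0,"wy":0,"wz":0,"tx":0,"ty":0,"tz":-0.05,"grip":100},
    {"wx":0,"wy":0,"wz":0,"tx":0,"ty":0,"tz":-0.028,"grip":100},
    {"wx":0,"wy":0,"wz":0,"tx":0,"ty":0,"tz":0,"grip":60},
    {"wx":0,"wy":0,"wz":0,"tx":0,"ty":0,"tz":0,"grip":40},
    {"wx":0,"wy":0,"wz":0,"tx":0,"ty":0,"tz":0,"grip":20},
    {"wx":0,"wy":0,"wz":0,"tx":0,"ty":0,"tz":0,"grip":10},
    {"wx":0,"wy":0,"wz":0,"tx":0,"ty":0,"tz":0,"grip":10}
  ],
  "newtons": 60
}}

```text
time: 5.08
tool_pos: [490.3, -364.8, 25.0]
tcp_rot: [0.001, 0.531, 0.847, 0.0]
force: [-0.2, 3.6, 10.1]
gripper_width: 0.343
finger_force: 58.7
```

```bash
python3 -c "
from h import *
st()"
```

```text
t 5.08 tcp [ 490.3 -364.8   25. ] yhead 25.8 z [ 0.002 -0.    -1.   ] F [-0.2  3.6 10.1] M [0.56 0.32 0.05] g 0.343 58.7 j [ 0.14  0.64  0.53  1.92 -0.49  0.71  1.41]
```

Request:
{"api": "carry_out", "payload": {
  "steps": [
    {"wx":0,"wy":0,"wz":0,"tx":0,"ty":0,"tz":0.03,"grip":10},
    {"wx":0,"wy":0,"wz":0,"tx":0,"ty":0,"tz":0.05,"grip":10},
    {"wx":0,"wy":0,"wz":-0.081,"tx":0.0165,"ty":0.044,"tz":0,"grip":10},
    {"wx":0,"wy":0,"wz":-0.081,"tx":0.0165,"ty":0.044,"tz":0,"grip":10},
    {"wx":0,"wy":0,"wz":-0.081,"tx":0.0165,"ty":0.044,"tz":0,"grip":10},
    {"wx":0,"wy":0,"wz":-0.081,"tx":0.0165,"ty":0.044,"tz":0,"grip":10},
    {"wx":0,"wy":0,"wz":-0.081,"tx":0.0165,"ty":0.044,"tz":0,"grip":10},
    {"wx":0,"wy":0,"wz":-0.081,"tx":0.0165,"ty":0.044,"tz":0,"grip":10},
    {"wx":0,"wy":0,"wz":-0.081,"tx":0.0165,"ty":0.044,"tz":0,"grip":10},
    {"wx":0,"wy":0,"wz":0,"tx":0,"ty":0,"tz":-0.03,"grip":10},
    {"wx":0,"wy":0,"wz":0,"tx":0,"ty":0,"tz":0,"grip":10}
  ]
}}

```text
time: 6.45
tool_pos: [603.4, -56.0, 72.3]
tcp_rot: [-0.001, 0.747, 0.665, -0.001]
force: [-0.6, -0.8, -5.1]
gripper_width: 0.347
finger_force: 61.1
```

```bash
python3 look.py w4 anvil:74 shoe_front:55 mount_mouth:12 pawl_tip:12 locknut_wing:50
python3 - <<'E'
from h import *
im=cv2.imread("pics/w4.png")[:,:,::-1]; save("w4c.png",im,(190,0,240,240),2.5)
E
```

```text
t 6.45 tcp [603.4 -56.   72.3] yhead -6.64 z [-0.003  0.    -1.   ] F [-0.6 -0.8 -5.1] M [-0.07  0.05 -0.02] g 0.347 61.1 j [-0.55  0.62  0.73  1.92 -0.55  0.82  0.36]
anvil 0.57 [323.8 265.9] [604.1 -62.   74. ]
shoe_front 0.89 [ 59.3 292.3] [422.1 -74.1  55. ]
```

View pics/w4c.png

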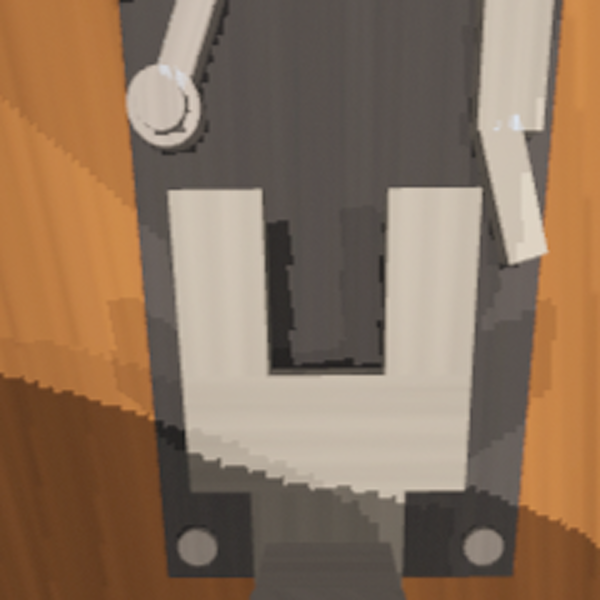

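The shoe is held level above the apron, fork towards the guide, with the pawl pivot at (157,98) and the wall kink at (480,128) in the crop. I'll compute the misalignment.

```bash
python3 - <<'E'
from h import *
D=np.load("w4.npz"); m=(D['f'],D['cx'],D['cy'],D['R'],D['t'])
p=lambda x,y,z: at_z("w",(190+x/2.5-.3,y/2.5-.3),z,m)[:2]
def fit(M,P):
    M=np.array(M,float);P=np.array(P)
    a,b=M-M.mean(0),P-P.mean(0); th=np.arctan2((a[:,0]*b[:,1]-a[:,1]*b[:,0]).sum(),(a*b).sum())
    R=np.array([[np.cos(th),-np.sin(th)],[np.sin(th),np.cos(th)]]); o=P.mean(0)-R@M.mean(0)
    return th,o,(P-(M@R.T+o))@R,R
ts,os,e,_=fit([[96,32],[96,-32],[31,32],[31,-32],[96,13],[96,-13]],[p(168,190,57.3),p(482,187,57.3),p(190,492,57.3),p(467,491,57.3),p(263,189,57.3),p(387,187,57.3)])
print("shoe",np.degrees(ts),os,"\n",e.round(1))
L=[p(124,20,6),p(166,570,6)];Rr=[p(560,20,6),p(513,570,6)]
for q in (L,Rr): v=q[0]-q[1]; print("edge head",np.degrees(np.arctan2(v[1],v[0])))
cl=[(p(166,575,6)),p(513,577,6)]; print("rear width",np.linalg.norm(cl[0]-cl[1]))
tm,om,e,Rm=fit([[-190,56],[-190,-56],[-56,44],[-62,-34]],[cl[0],cl[1],p(157,98,21),p(480,128,18)])
print("mount",np.degrees(tm),om,"\n",e.round(1))
th=np.radians(83.6)
for t_,o_ in ((tm,om),(np.radians(83.6),np.array([626.4,118.2]))):
    R=np.array([[np.cos(t_),-np.sin(t_)],[np.sin(t_),np.cos(t_)]])
    print("shoe in mount",(os-o_)@R,np.degrees(ts-t_))
    for q in (L[0],L[1],Rr[0],Rr[1]): print(((q-o_)@R).round(1),end=" ")
E
```

```text
shoe 83.93861567002175 [603.35975144 -55.73041247] 
 [[ 0.2  0.3]
 [ 0.1 -0.2]
 [-0.3  0.6]
 [-0.6 -0.7]
 [ 0.2 -0.2]
 [ 0.3  0.3]]
edge head 83.10907334894446
edge head 83.81036791626376
rear width 112.82580337517945
mount 83.4615324520467 [626.29546127 117.68283568] 
 [[-0.   0.2]
 [-0.7 -0.6]
 [ 0.5  0.9]
 [ 0.3 -0.6]]
shoe in mount [-174.8969992     3.03991618] 0.477083217975054
[-35.2  55.2] [-188.2   56.1] [-35.4 -55.4] [-188.2  -56.4] shoe in mount [-175.41473598    3.50882251] 0.3386156700217544
[-35.6  55.3] [-188.6   56.6] [-36.1 -55.3] [-188.9  -55.9]
```

Request:
{"api": "carry_out", "payload": {
  "steps": [
    {"wx":0,"wy":0,"wz":-0.008,"tx":0.003,"ty":0,"tz":-0.02,"grip":10},
    {"wx":0,"wy":0,"wz":0,"tx":0,"ty":0,"tz":-0.016,"grip":10},
    {"wx":0,"wy":0,"wz":0,"tx":0,"ty":0,"tz":-0.004,"grip":10},
    {"wx":0,"wy":0,"wz":0,"tx":0,"ty":0,"tz":-0.001,"grip":10},
    {"wx":0,"wy":0,"wz":0,"tx":0,"ty":0,"tz":0,"grip":10}
  ]
}}

```text
time: 7.38
tool_pos: [607.9, -56.9, 32.5]
tcp_rot: [0.0, 0.75, 0.661, 0.0]
force: [0.7, 0.7, -5.0]
gripper_width: 0.34
finger_force: 61.2
```

```bash
python3 look.py w5
python3 - <<'E'
from h import *
im=cv2.imread("pics/w5.png")[:,:,::-1]; save("w5c.png",im,(200,20,240,220),2.7)
E
```

```text
t 7.38 tcp [607.9 -56.9  32.5] yhead -7.17 z [ 0. -0. -1.] F [ 0.7  0.7 -5. ] M [-0.05 -0.03  0.01] g 0.34 61.2 j [-0.51  0.67  0.68  1.93 -0.61  0.76  0.39]
```

View pics/w5c.png

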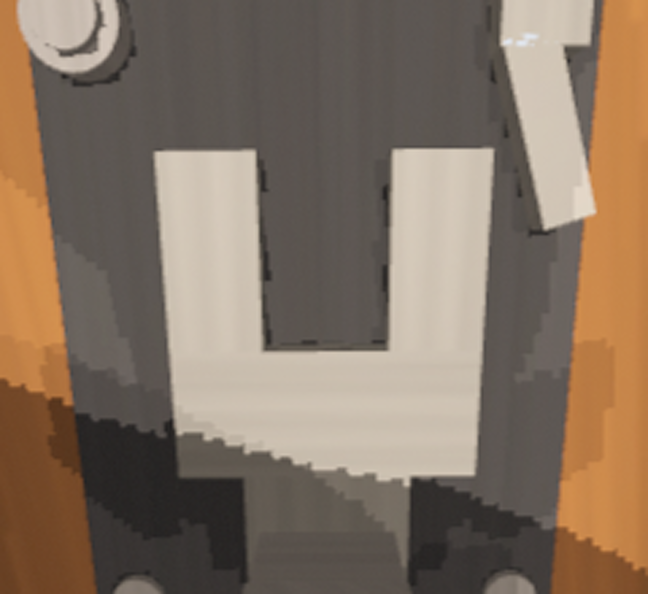

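The shoe hangs about 1.5 mm above the plate. The wall kink is at (501,47) and the pivot at (71,22) in the crop.

```bash
python3 - <<'E'
from h import *
D=np.load("w5.npz"); m=(D['f'],D['cx'],D['cy'],D['R'],D['t'])
p=lambda x,y,z: at_z("w",(200+x/2.7-.3,20+y/2.7-.3),z,m)[:2]
def fit(M,P):
    M=np.array(M,float);P=np.array(P)
    a,b=M-M.mean(0),P-P.mean(0); th=np.arctan2((a[:,0]*b[:,1]-a[:,1]*b[:,0]).sum(),(a*b).sum())
    R=np.array([[np.cos(th),-np.sin(th)],[np.sin(th),np.cos(th)]]); o=P.mean(0)-R@M.mean(0)
    return th,o,(P-(M@R.T+o))@R,R
ts,os,e,_=fit([[96,32],[96,-32],[31,32],[31,-32],[96,13],[96,-13]],[p(155,151,17.5),p(493,149,17.5),p(178,479,17.5),p(476,475,17.5),p(257,150,17.5),p(391,149,17.5)])
print("shoe",np.degrees(ts),os,"\n",e.round(1))
for t_,o_ in ((np.radians(83.46),np.array([626.3,117.7])),(np.radians(83.6),np.array([626.4,118.2]))):
    R=np.array([[np.cos(t_),-np.sin(t_)],[np.sin(t_),np.cos(t_)]])
    print("shoe in mount",(os-o_)@R,np.degrees(ts-t_))
    for q in (p(36,100,6),p(97,590,6),p(598,100,6),p(552,590,6),p(71,22,21),p(501,47,18)): print(((q-o_)@R).round(1),end=" ")
E
```

```text
shoe 83.36924842549784 [607.80452042 -56.74560404] 
 [[ 0.3  0.2]
 [ 0.1 -0.2]
 [-0.6  0.6]
 [-0.2 -0.5]
 [ 0.3 -0.3]
 [ 0.2  0.2]]
shoe in mount [-175.41699021   -1.49367955] -0.09075157450215408
[-68.5  55.9] [-177.4   55.5] [-69.7 -56.6] [-178.6  -56.7] [-58.2  42.9] [-62.4 -34.2] shoe in mount [-175.92814715   -1.02140863] -0.23075157450214537
[-68.9  56.1] [-177.8   56. ] [-70.3 -56.4] [-179.3  -56.2] [-58.6  43.1] [-63. -34.]
```

Request:
{"api": "carry_out", "payload": {
  "steps": [
    {"wx":0,"wy":0,"wz":0.002,"tx":-0.001,"ty":0,"tz":-0.002,"grip":10},
    {"wx":0,"wy":0,"wz":0,"tx":0.0014,"ty":0.012,"tz":0,"grip":10},
    {"wx":0,"wy":0,"wz":0,"tx":0.0014,"ty":0.012,"tz":0,"grip":10},
    {"wx":0,"wy":0,"wz":0,"tx":0.0014,"ty":0.012,"tz":0,"grip":10},
    {"wx":0,"wy":0,"wz":0,"tx":0.0014,"ty":0.012,"tz":0,"grip":10},
    {"wx":0,"wy":0,"wz":0,"tx":0,"ty":0,"tz":0,"grip":10}
  ]
}}

```text
time: 8.18
tool_pos: [613.5, -7.0, 31.0]
tcp_rot: [0.0, 0.749, 0.663, 0.001]
force: [2.9, 3.1, 5.3]
gripper_width: 0.344
finger_force: 62.7
```

```bash
cat >> h.py <<'E'
def inm(p,a=83.5,o=(626.35,118.0)):
    t=np.radians(a); R=np.array([[np.cos(t),-np.sin(t)],[np.sin(t),np.cos(t)]]); return ((np.array(p[:2])-o)@R).round(1)
E
python3 -c "
from h import *
st(); print(inm(r.read_state()['tool_pos']), inm((607.9,-56.9)))"
```

```text
t 8.18 tcp [613.5  -7.   31. ] yhead -6.97 z [ 0.002  0.001 -1.   ] F [2.9 3.1 5.3] M [ 0.45 -0.23 -0.28] g 0.344 62.7 j [-0.59  0.68  0.68  1.92 -0.61  0.76  0.32]
[-125.7   -1.3] [-175.9   -1.5]
```

Request:
{"api": "carry_out", "payload": {
  "steps": [
    {"wx":0,"wy":0,"wz":0.006,"tx":0.0009,"ty":0.012,"tz":0,"grip":10},
    {"wx":0,"wy":0,"wz":0,"tx":0.0014,"ty":0.012,"tz":0,"grip":10},
    {"wx":0,"wy":0,"wz":0,"tx":0.0014,"ty":0.012,"tz":0,"grip":10},
    {"wx":0,"wy":0,"wz":0,"tx":0.0014,"ty":0.012,"tz":0,"grip":10},
    {"wx":0,"wy":0,"wz":0,"tx":0,"ty":0,"tz":0,"grip":10}
  ]
}}

```text
time: 8.8
tool_pos: [618.5, 41.2, 31.0]
tcp_rot: [0.0, 0.747, 0.665, 0.001]
force: [2.9, 3.8, 7.1]
gripper_width: 0.339
finger_force: 62.8
```

```bash
python3 -c "
from h import *
st(); print(inm(r.read_state()['tool_pos']))"
```

```text
t 8.8 tcp [618.5  41.2  31. ] yhead -6.61 z [ 0.002  0.001 -1.   ] F [2.9 3.8 7.1] M [ 0.45 -0.37 -0.1 ] g 0.339 62.8 j [-0.66  0.69  0.68  1.91 -0.62  0.76  0.25]
[-77.2  -0.9]
```

Request:
{"api": "carry_out", "payload": {
  "steps": [
    {"wx":0,"wy":0,"wz":0,"tx":0.0012,"ty":0.012,"tz":0,"grip":10},
    {"wx":0,"wy":0,"wz":0,"tx":0.0012,"ty":0.012,"tz":0,"grip":10},
    {"wx":0,"wy":0,"wz":0,"tx":0.0008,"ty":0.008,"tz":0,"grip":10},
    {"wx":0,"wy":0,"wz":0,"tx":0.0006,"ty":0.006,"tz":0,"grip":10},
    {"wx":0,"wy":0,"wz":0,"tx":0.0004,"ty":0.004,"tz":0,"grip":10},
    {"wx":0,"wy":0,"wz":0,"tx":0,"ty":0,"tz":0,"grip":10}
  ]
}}

```text
time: 9.55
tool_pos: [622.2, 81.2, 31.0]
tcp_rot: [0.001, 0.747, 0.664, 0.0]
force: [-0.2, -6.5, 9.4]
gripper_width: 0.345
finger_force: 63.3
```

```bash
python3 -c "
from h import *
st(); print(inm(r.read_state()['tool_pos']))"
```

```text
t 9.55 tcp [622.2  81.2  31. ] yhead -6.71 z [ 0.001 -0.001 -1.   ] F [-0.2 -6.5  9.4] M [-1.32  0.29 -0.03] g 0.345 63.3 j [-0.73  0.7   0.68  1.89 -0.62  0.78  0.18]
[-37.1  -0. ]
```

Request:
{"api": "carry_out", "payload": {
  "steps": [
    {"wx":0,"wy":0,"wz":0,"tx":0.0003,"ty":0.003,"tz":0,"grip":10},
    {"wx":0,"wy":0,"wz":0,"tx":0.0002,"ty":0.002,"tz":0,"grip":10},
    {"wx":0,"wy":0,"wz":0,"tx":0,"ty":0,"tz":0,"grip":10}
  ]
}}

```text
time: 9.93
tool_pos: [622.0, 81.2, 31.0]
tcp_rot: [0.002, 0.748, 0.663, -0.002]
force: [-3.6, -28.1, 11.6]
gripper_width: 0.341
finger_force: 63.7
```

```bash
python3 look.py w6 pawl_tip:12; python3 - <<'E'
from h import *
print(inm(r.read_state()['tool_pos']))
im=cv2.imread("pics/w6.png")[:,:,::-1]; save("w6c.png",im,(200,20,240,220),2.7)
E
```

```text
t 9.93 tcp [622.   81.2  31. ] yhead -6.92 z [ 0.    -0.005 -1.   ] F [ -3.6 -28.1  11.6] M [-5.26  1.08  0.3 ] g 0.341 63.7 j [-0.73  0.7   0.69  1.89 -0.62  0.78  0.18]
pawl_tip 0.98 [283.4 200.4] [602.3 110.6  12. ]
[-37.    0.2]
```

View pics/w6c.png

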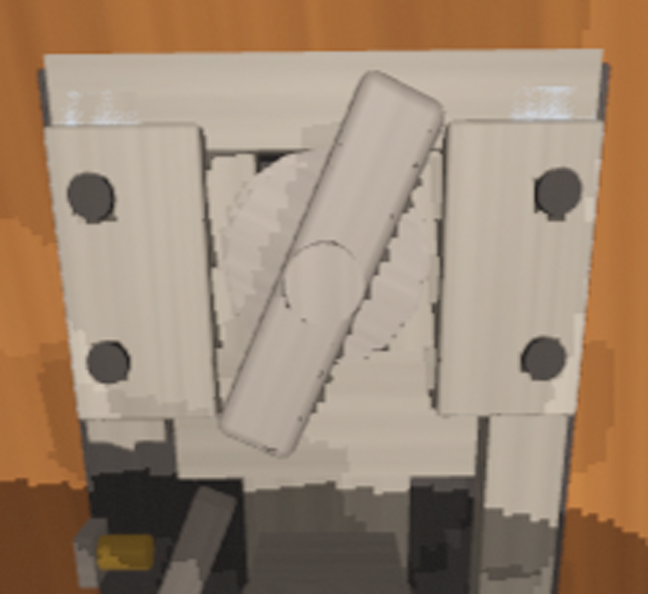

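The shoe is at its hard stop (28 N with no further travel), and the pawl tip, at about (215,495) in the crop, sits closed behind the left shoulder. Now I'll release and go to the nut.

Request:
{"api": "carry_out", "payload": {
  "steps": [
    {"wx":0,"wy":0,"wz":0,"tx":-0.0004,"ty":-0.0045,"tz":0.001,"grip":10},
    {"wx":0,"wy":0,"wz":0,"tx":0,"ty":0,"tz":0,"grip":60},
    {"wx":0,"wy":0,"wz":0,"tx":0,"ty":0,"tz":0,"grip":80},
    {"wx":0,"wy":0,"wz":0,"tx":0,"ty":0,"tz":0,"grip":80},
    {"wx":0,"wy":0,"wz":0,"tx":0,"ty":0,"tz":0.02,"grip":80},
    {"wx":0,"wy":0,"wz":0,"tx":0,"ty":0,"tz":0.045,"grip":80},
    {"wx":0,"wy":0,"wz":0,"tx":0,"ty":0,"tz":0.045,"grip":80},
    {"wx":0,"wy":0,"wz":-0.1,"tx":0.002,"ty":0.017,"tz":0.02,"grip":80},
    {"wx":0,"wy":0,"wz":-0.1,"tx":0.002,"ty":0.02,"tz":0,"grip":80},
    {"wx":0,"wy":0,"wz":-0.1,"tx":0.002,"ty":0.02,"tz":0,"grip":80},
    {"wx":0,"wy":0,"wz":-0.1,"tx":0.003,"ty":0.02,"tz":0,"grip":80},
    {"wx":0,"wy":0,"wz":0,"tx":0,"ty":0,"tz":0,"grip":80}
  ]
}}

```text
time: 11.52
tool_pos: [630.8, 160.4, 162.1]
tcp_rot: [0.0, 0.864, 0.504, 0.0]
force: [0.0, -0.3, 0.7]
gripper_width: 0.804
finger_force: 0.0
```

```bash
python3 look.py w7 locknut_wing:50 anvil:40 pawl_tip:12; python3 - <<'E'
from h import *
D=np.load("w7.npz"); m=(D['f'],D['cx'],D['cy'],D['R'],D['t']); f,cx,cy,R,t=m; d=D['d']
vv,uu=np.mgrid[0:400,0:640]; W=(np.stack([(uu-cx)/f*d,(vv-cy)/f*d,d],-1)-t)@R
k=(d>0)&(W[...,2]>52)&(W[...,2]<76)&(np.hypot(W[...,0]-630.9,W[...,1]-157.7)<30); Q=W[k]; zt=np.percentile(Q[:,2],60)
print(k.sum(),zt,Q[:,2].max())
rect=cv2.minAreaRect(np.argwhere(k)[:,::-1].astype(np.float32)); b=cv2.boxPoints(rect)
P=np.array([at_z("w",q,zt,m)[:2] for q in b]); print(P.round(1)); 
e=[P[1]-P[0],P[2]-P[1]]; l=max(e,key=np.linalg.norm); print([np.linalg.norm(x).round(1) for x in e],"head",np.degrees(np.arctan2(l[1],l[0]))%180,"c",P.mean(0).round(1))
im=cv2.imread("pics/w7.png")[:,:,::-1]; save("w7c.png",im,(200,60,240,220),2.7)
E
```

```text
t 11.53 tcp [630.8 160.4 162.1] yhead -29.49 z [ 0.  0. -1.] F [ 0.  -0.3  0.7] M [ 0.   -0.01  0.01] g 0.804 0.0 j [-0.98  0.62  0.92  1.76 -0.57  1.04 -0.37]
locknut_wing 0.68 [320.9 201. ] [627.6 155.1  50. ]
anvil 0.95 [351.5 259. ] [622.1  78.8  40. ]
pawl_tip 0.94 [319.8 229.9] [602.9 113.8  12. ]
769 68.25694447545696 75.99267943723484
[[612.7 138.5]
 [641.1 185.4]
 [651.  179.4]
 [623.2 132.1]]
[np.float64(54.8), np.float64(11.5)] head 58.74230531104993 c [632.  158.9]
```

View pics/w7c.png

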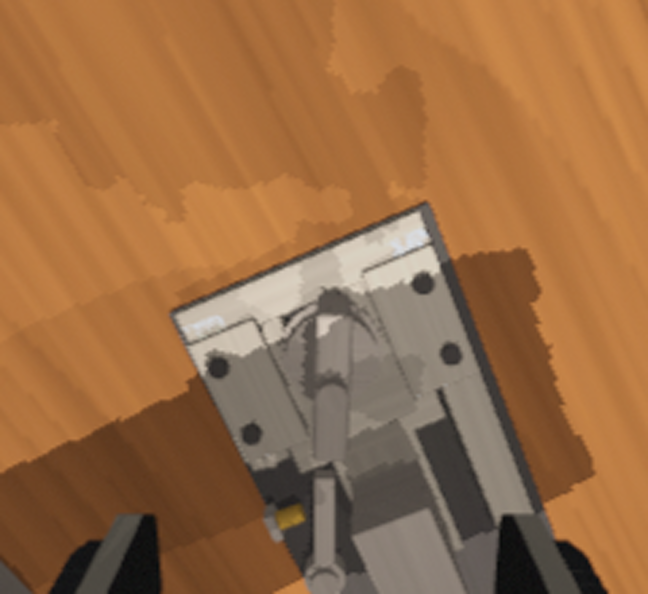

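The anvil stayed seated when released. The wing's centre is at about (632,158), heading 58.7°.

Request:
{"api": "carry_out", "payload": {
  "steps": [
    {"wx":0,"wy":0,"wz":-0.031,"tx":0.0005,"ty":-0.002,"tz":-0.04,"grip":60},
    {"wx":0,"wy":0,"wz":0,"tx":0,"ty":0,"tz":-0.04,"grip":50},
    {"wx":0,"wy":0,"wz":0,"tx":0,"ty":0,"tz":-0.03,"grip":40},
    {"wx":0,"wy":0,"wz":0,"tx":0,"ty":0,"tz":-0.011,"grip":40},
    {"wx":0,"wy":0,"wz":0,"tx":0,"ty":0,"tz":0,"grip":20},
    {"wx":0,"wy":0,"wz":0,"tx":0,"ty":0,"tz":0,"grip":0},
    {"wx":0,"wy":0,"wz":0,"tx":0,"ty":0,"tz":0,"grip":0},
    {"wx":0,"wy":0,"wz":0,"tx":0,"ty":0,"tz":0,"grip":0}
  ],
  "newtons": 50
}}

```text
time: 12.72
tool_pos: [630.8, 156.7, 41.4]
tcp_rot: [-0.0, 0.872, 0.49, -0.0]
force: [-5.7, -0.6, -1.0]
gripper_width: 0.13
finger_force: 51.5
```

```bash
python3 -c "
from h import *
st()"
```

```text
t 12.72 tcp [630.8 156.7  41.4] yhead -31.38 z [-0.001  0.001 -1.   ] F [-5.7 -0.6 -1. ] M [-0.22  1.07  0.01] g 0.13 51.5 j [-0.89  0.76  0.79  1.83 -0.71  0.86 -0.3 ]
```

Request:
{"api": "carry_out", "payload": {
  "steps": [
    {"wx":0,"wy":0,"wz":-0.1,"tx":-0.0007,"ty":0,"tz":-0.0003,"grip":0},
    {"wx":0,"wy":0,"wz":-0.1,"tx":0,"ty":0,"tz":-0.0003,"grip":0},
    {"wx":0,"wy":0,"wz":-0.1,"tx":0,"ty":0,"tz":-0.0003,"grip":0},
    {"wx":0,"wy":0,"wz":-0.1,"tx":0,"ty":0,"tz":-0.0003,"grip":0},
    {"wx":0,"wy":0,"wz":-0.1,"tx":0,"ty":0,"tz":-0.0003,"grip":0},
    {"wx":0,"wy":0,"wz":-0.1,"tx":0,"ty":0,"tz":-0.0003,"grip":0},
    {"wx":0,"wy":0,"wz":-0.1,"tx":0,"ty":0,"tz":-0.0003,"grip":0},
    {"wx":0,"wy":0,"wz":0,"tx":0,"ty":0,"tz":0,"grip":0}
  ]
}}

```text
time: 13.72
tool_pos: [630.3, 157.0, 39.1]
tcp_rot: [-0.0, 0.987, 0.161, -0.0]
force: [-5.5, 1.5, 2.9]
gripper_width: 0.126
finger_force: 52.1
```

```bash
python3 -c "
from h import *
st()"
```

```text
t 13.72 tcp [630.3 157.   39.1] yhead -71.46 z [-0.  0. -1.] F [-5.5  1.5  2.9] M [-0.13  1.36 -0.13] g 0.126 52.1 j [-0.98  0.85  0.95  1.84 -0.86  0.93 -0.87]
```

Request:
{"api": "carry_out", "payload": {
  "steps": [
    {"wx":0,"wy":0,"wz":-0.07,"tx":-0.0005,"ty":0,"tz":-0.0002,"grip":0},
    {"wx":0,"wy":0,"wz":-0.07,"tx":0,"ty":0,"tz":-0.0002,"grip":0},
    {"wx":0,"wy":0,"wz":-0.07,"tx":0,"ty":0,"tz":-0.0002,"grip":0},
    {"wx":0,"wy":0,"wz":0,"tx":0,"ty":0,"tz":0,"grip":0}
  ]
}}

```text
time: 14.22
tool_pos: [630.1, 157.1, 38.5]
tcp_rot: [-0.0, 0.998, 0.058, 0.0]
force: [-5.9, 1.9, 5.2]
gripper_width: 0.129
finger_force: 52.6
```

```bash
python3 -c "
from h import *
st()"
```

```text
t 14.22 tcp [630.1 157.1  38.5] yhead -83.39 z [ 0.     0.001 -1.   ] F [-5.9  1.9  5.2] M [ 0.21  1.18 -0.18] g 0.129 52.6 j [-1.    0.88  0.99  1.84 -0.91  0.96 -1.05]
```

Request:
{"api": "carry_out", "payload": {
  "steps": [
    {"wx":0,"wy":0,"wz":-0.06,"tx":0,"ty":0,"tz":-0.0002,"grip":0},
    {"wx":0,"wy":0,"wz":-0.06,"tx":0,"ty":0,"tz":-0.0002,"grip":0},
    {"wx":0,"wy":0,"wz":-0.06,"tx":0,"ty":0,"tz":-0.0002,"grip":0},
    {"wx":0,"wy":0,"wz":0,"tx":0,"ty":0,"tz":0,"grip":0}
  ]
}}

```text
time: 14.72
tool_pos: [630.1, 157.3, 38.4]
tcp_rot: [-0.001, 1.0, -0.031, -0.0]
force: [-9.4, 2.2, 15.8]
gripper_width: 0.126
finger_force: 73.7
```

```bash
python3 -c "
from h import *
st()"
```

```text
t 14.72 tcp [630.1 157.3  38.4] yhead -93.57 z [-0.     0.001 -1.   ] F [-9.4  2.2 15.8] M [0.24 2.25 1.7 ] g 0.126 73.7 j [-1.01  0.9   1.02  1.84 -0.93  0.98 -1.21]
```

Request:
{"api": "carry_out", "payload": {
  "steps": [
    {"wx":0,"wy":0,"wz":-0.03,"tx":0,"ty":0,"tz":0,"grip":0},
    {"wx":0,"wy":0,"wz":-0.02,"tx":0,"ty":0,"tz":0,"grip":0},
    {"wx":0,"wy":0,"wz":0,"tx":0,"ty":0,"tz":0,"grip":0}
  ],
  "newtons": 70
}}

```text
time: 15.1
tool_pos: [630.1, 157.3, 38.4]
tcp_rot: [-0.001, 0.998, -0.056, -0.0]
force: [-10.1, 0.9, 16.0]
gripper_width: 0.133
finger_force: 90.6
```

```bash
python3 -c "
from h import *
st()"
```

```text
t 15.1 tcp [630.1 157.3  38.4] yhead -96.36 z [-0.     0.001 -1.   ] F [-10.1   0.9  16. ] M [0.21 2.3  2.25] g 0.133 90.6 j [-1.02  0.9   1.03  1.84 -0.94  0.98 -1.25]
```

The nut is at its stop: 2.25 N m of resistance and no more sinking. I'll open only a little, because the anvil is close by, and lift straight up.

Request:
{"api": "carry_out", "payload": {
  "steps": [
    {"wx":0,"wy":0,"wz":0,"tx":0,"ty":0,"tz":0,"grip":25},
    {"wx":0,"wy":0,"wz":0,"tx":0,"ty":0,"tz":0,"grip":35},
    {"wx":0,"wy":0,"wz":0,"tx":0,"ty":0,"tz":0,"grip":35},
    {"wx":0,"wy":0,"wz":0,"tx":0,"ty":0,"tz":0.02,"grip":35},
    {"wx":0,"wy":0,"wz":0,"tx":0,"ty":0,"tz":0.04,"grip":35},
    {"wx":0,"wy":0,"wz":0,"tx":0,"ty":0,"tz":0.05,"grip":35},
    {"wx":0,"wy":0,"wz":0,"tx":0,"ty":0,"tz":0.05,"grip":35},
    {"wx":0,"wy":0,"wz":0,"tx":0,"ty":0,"tz":0.03,"grip":35},
    {"wx":0,"wy":0,"wz":0,"tx":0,"ty":0,"tz":0,"grip":35}
  ]
}}

```text
time: 16.23
tool_pos: [631.0, 156.2, 230.4]
tcp_rot: [-0.001, 0.998, -0.059, 0.002]
force: [-0.3, 0.4, -0.8]
gripper_width: 0.355
finger_force: 0.0
```

```bash
python3 look.py w8 anvil:40 pawl_tip:12; python3 - <<'E'
from h import *
D=np.load("w8.npz"); m=(D['f'],D['cx'],D['cy'],D['R'],D['t']); f,cx,cy,R,t=m; d=D['d']
vv,uu=np.mgrid[0:400,0:640]; W=(np.stack([(uu-cx)/f*d,(vv-cy)/f*d,d],-1)-t)@R
k=(d>0)&(W[...,2]>50)&(W[...,2]<76)&(np.hypot(W[...,0]-630.9,W[...,1]-157.7)<30); Q=W[k]; zt=np.percentile(Q[:,2],60)
b=cv2.boxPoints(cv2.minAreaRect(np.argwhere(k)[:,::-1].astype(np.float32))); P=np.array([at_z("w",q,zt,m)[:2] for q in b])
l=max([P[1]-P[0],P[2]-P[1]],key=np.linalg.norm); print(zt,"head",np.degrees(np.arctan2(l[1],l[0]))%180,np.linalg.norm(l))
save("w8c.png",D['im'],(200,60,240,220),2.7)
E
```

```text
t 16.23 tcp [631.  156.2 230.4] yhead -96.73 z [ 0.004  0.001 -1.   ] F [-0.3  0.4 -0.8] M [-0.01 -0.    0.04] g 0.355 0.0 j [-1.13  0.72  1.25  1.71 -0.72  1.25 -1.39]
anvil 0.9 [386.3 178.9] [617.7  77.6  40. ]
anvil 0.82 [584.2 305.6] [ 398.5 -194.4   40. ]
65.33022722936079 head 4.094172953526794 53.70143637051948
```

View pics/w8c.png

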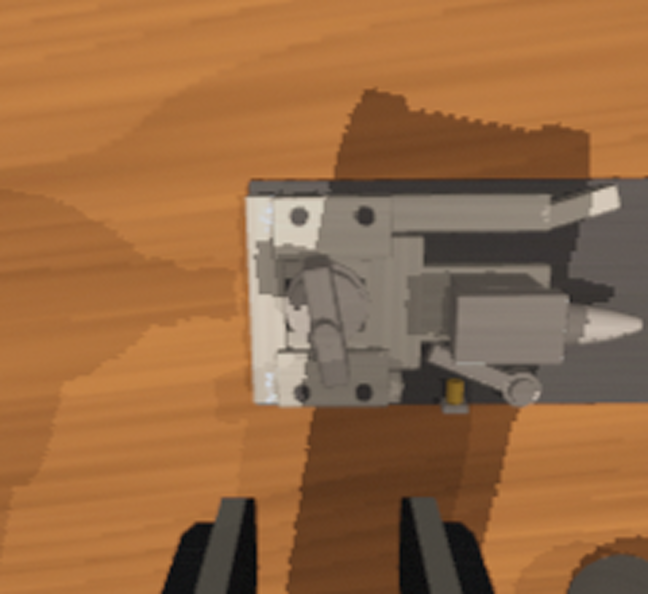

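```bash
python3 - <<'E'
from h import *
for n,ox,oy,S,G in (("w6",200,20,[(178,479),(475,477)],[(80,418),(578,413)]),("w8",200,60,[(424,237),(420,367)],[(390,225),(402,375)])):
    D=np.load(n+".npz"); m=(D['f'],D['cx'],D['cy'],D['R'],D['t'])
    for P,z in ((S,16),(G,24)):print(n,[inm(at_z("w",(ox+x/2.7-.3,oy+y/2.7-.3),z,m)) for x,y in P])
E
```

```text
w6 [array([-6.5, 32.9]), array([ -6.5, -31.9])]
w6 [array([ 9.3, 50. ]), array([  9.7, -50.3])]
w8 [array([ -6.8, -30.5]), array([-7.2, 33.1])]
w8 [array([  9.8, -37.1]), array([ 2.3, 34.5])]
```

```bash
python3 -c "
from workcell import r
print(r.job_done())"
```

```text
the job is handed in; nothing more can be done
None
```

I slid the silver anvil's shoe in until it was hard against the end stop, with the pawl closed behind its shoulder. I then ran the lock nut clockwise until it came up tight, let go, and handed the job in at about 16 s; no verdict came back.

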